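Switch on the heater supply behind the splash screen with the bent rod

ROBOT

A 7-joint arm with a two-finger parallel gripper is mounted at the origin on a cart in front of the work surface, level with it; the furniture and walls round the work are solid. World frame = base frame: x ahead of the robot, y to its left, z up, the work surface at z = 0. Lengths are in m, angles in rad, forces in N, time in s.
With the tool pointing down it reaches from about 0.425 to 0.925 m from the base axis. Payload 6.8 kg.
Tool frame: the origin (TCP) lies between the finger pads; the fingertips stand 17 mm ahead of it and the grasp point (between the pads) lies 2 mm behind it; z points along the fingers, y is the direction in which the jaws open and shut (so a half turn about z gives the same grasp; the last joint's range is limited). The gripper opens to 85 mm and grips with 20 to 120 N. Pads are 22 mm wide; open, the fingers measure 114 mm over their backs; the gripper's body (76 mm by 85 mm) begins 54 mm behind the grasp point. The pads swing forward as they close: fully open they stand 13 mm farther back than shut.
Start: joints at [-1.431, 0.477, 0.022, 1.555, -0.011, 1.109, -0.083], TCP at [0.166, 0.654, 0.248] pointing down, gripper open.
Joint ranges: [-2.96, 2.96], [-0.34, 2.1], [-1.41, 1.46], [0.24, 2.44], [-1.37, 4.51], [0.17, 1.92], [-2.96, 2.96]. Speed limits (rad/s): [2.39, 2.39, 3.14, 3.14, 3.14, 3.14, 3.14].

INTERFACE

Orientations are given as a unit quaternion [w, x, y, z].
In Python, from station import bot gives the robot as it stands. The module is installed in compiled form; this text tells all that it offers.
- The arm moves only by the tool carry_out, never from a script. Its argument "moves" is a list of rows, each a list of 3 entries, a list of its own where there are three numbers: the turn, a rotation vector about the tool's x, y, z in degrees, then the shift along the tool's x, y, z in cm, then the finger opening in cm, from 0 to 8.54. A call has 1 to 5 rows; each row is the pose to reach, as a shift and turn from the pose commanded when the call began, along the tool's axes at that moment; what a row does not reach only later rows make up. A row lasts 1/8 s, in which the tool goes at most 62.5 mm and 10.7 degrees, less where a joint would pass 70% of its speed; a pose out of reach is approached as far as the arm can. A call with a gripper value outside its range is refused whole. The fingers move at their own pace and stop on an object; "newtons" is the grip in N (left out, the last holds). Time passes only in rows, so rows that repeat a pose let the fingers close. It gives the time, the measured TCP pose, the force and the opening at its end, in the units of the state.
- bot.get_obs(): the state, without advancing time (a new reading comes with each control period).
- bot.read_camera(name): name is "scene" or "top" or "wrist"; returns the picture (384x512x3 uint8, red, green, blue); there is no depth.
- bot.camera_info(name): a dict with "vertical_fov" (degrees; the focal length in pixels is half the picture's height over the tangent of half this angle, whatever the lens; pixels are square), "cx", "cy" (the principal point, pixels), "k1" (the pictures are not rectified: a ray, as slopes to the right and down, at radius r is drawn at 1 + k1 r^2 times it, then the intrinsics apply), "position" and "attitude" of the camera in the world. Camera axes: x right, y up, looking along -z (the intrinsics and any distortion apply to the point x, -y, -z); pixel columns grow to the right and rows downward; lengths in m; the calibration is good to about 2 mm. A picture is of the moment at which its call begins: read the wrist's pose just before it. camera_info takes no time and is no camera call; for the wrist camera it gives the pose at the moment of the call.
- bot.hand_in(): hands the job in, once; it reports no verdict.
Trained networks look in the newest picture that a camera, given by its name, has taken for a name from the list of things; names that differ only in an ending like _2 or _b are one class to them, and where a whole thing is asked for, a point or a joint stands for the part that bears it (a point fixed in the world has none). Each returns a list of dicts, best first, with "score" (0 to 1); they miss things now and then, are a little off and sometimes report something else, mostly with a low value. They report only what shows in the picture. A call takes as long as a camera call. They do not tell look-alikes from the thing itself.
- bot.silhouettes(label, camera): "region" (384x512 bool, what is visible of it) and "location" ([column, row] in pixels, amid what is visible of it).
The state is a dict: "t": time; "q": joint angles; "joint_vel": joint speeds; "joint_torque": joint torques, N m; "eef_pos": TCP position; "tool_rot": TCP orientation; "contact_force": force on the tool from outside, world axes, zero at the start; "torque": the same for the moment, N m; "gripper_width": opening from 0.0 (shut) to 1.0 (fully open).
Only numpy, scipy, OpenCV 4.12 (cv2) and the standard library are available. Lean on these libraries where they do the work, as an engineer would, in place of code of your own. Each camera call takes 0.05 s, during which the arm holds its last target. There are 200 camera calls.

TASK

Take the bent rod from its stand, reach over the low splash screen with it and use its bent-down end to pull the lever of the switch box that has the round dial on top all the way over towards the screen. Then lay the rod back in the two forks of its stand, as it lay, and let go. Leave the other box's lever as it is and do not touch either box with the gripper or arm.

Things in the scene. Friction and masses are not known exactly. Their poses are not given: they have to be found in the camera images.
- rod_grip (a point): Centre of the bent rod's black grip (loose, about 120 g): 100 (x) x 20 (y) x 26 (z) mm. A 10 x 10 mm square steel bar runs through it along x from -115 to +195 mm; at x = +190 mm a leg of the same section is bent down along -z. x points to the leg, y across, z up. In the stand this point is 130 mm above the worktop. Balance point about 45 mm ahead of it.
- rod_tip (a point): Lower end of the rod's leg (middle of the 10 x 10 mm end face): 190 mm ahead of the grip centre and 100 mm below it. Same axes as rod_grip.
- stand_rest (a point): Fixed stand: point where the grip centre belongs, 130 mm above the worktop; x towards the leg's end, y across, z up. The bar lies in two open forks 90 mm behind and 100 mm ahead of it: flat saddles 125 mm high, 12 mm thick, between prongs 25 mm apart at the saddle, 52 mm at their tips, 159 mm high. The grip hangs free between the forks. At the start the rod lies here within 10 mm.
- screen_top (a point): Middle of the top edge of the low white splash screen (fixed), 130 mm above the worktop, 380 mm wide (y) and up to 8 mm thick (x); x points away from the robot's side to the boxes behind it.
- heater_box: Grey fixed switch box WITH a round dial (38 mm wide, 16 mm high, at y = +44 mm) on top, behind the screen; 100 (x) x 130 (y) x 48 (z) mm. Origin: centre of its underside on the worktop; x points away from the screen, y left, z up. Its middle is 95 to 105 mm behind the screen. The lever's hinge runs along y, 45 mm above the origin.
- heater_lever (a joint): Angle of that box's lever: 0 = leaning 0.6 rad away from the screen (off), 0.6 = upright, 1.2 = stop, leaning 0.6 rad towards the screen (on). It turns easily (about 1 N at the cross-bar) and stays where it is left. At the start 0 to 0.15.
- heater_bar (a point): Centre of the black cross-bar at the end of that lever: 12 mm thick, 44 mm long across (y), 55 mm from the hinge. About 90 mm above the worktop and 31 mm behind the box's middle when off, 100 mm high when upright, 31 mm before the box's middle when on. When the lever turns, this frame turns with it.
- pump_box: The other switch box, of the same size with the same lever but WITHOUT a dial, beside the first one (about 170 mm between their middles, either side). To be left alone.
- pump_lever (a joint): Angle of the other box's lever, as heater_lever; 0 to 0.15 at the start, and to be left so.
Not all that is in view belongs to the job. There is more than one size of the part that bears stand_rest; the job needs the larger.

How it is judged:
On the way, in this order (a step that is already met when the one before it is completed fails the run):
1. the rod is lifted clear out of its stand (height (world z) of rod_grip above 0.18 m), for 0.1 s.
2. the lever of the box with the dial is pulled over towards the screen, with the rod's end at it (value of joint heater_lever above 0.85 rad and distance between rod_tip and heater_bar below 0.06 m), for 0.1 s.
At the end, for the whole second after the job is handed in: The dial box's lever is past 0.85 rad (of 1.2), the other below 0.3 rad; the rod lies in both forks of its stand, leg hanging at the same end as before, grip centre within 35 mm along, 20 mm across and 15 mm in height of its place, tilted under 15 degrees (value of joint heater_lever above 0.85 rad and value of joint pump_lever below 0.3 rad and x of rod_grip in the frame of stand_rest between -0.035 and 0.035 m and y of rod_grip in the frame of stand_rest between -0.02 and 0.02 m and z of rod_grip in the frame of stand_rest between -0.015 and 0.015 m and x of rod_tip in the frame of stand_rest above 0.1 m and angle between rod_grip's own z axis and vertical below 0.26 rad); the robot touches nothing.
It fails at once if the gripper or arm touches a switch box or its lever (contact force between any of the fingers, the arm and heater_box above 0.5 N or contact force between any of the fingers, the arm and pump_box above 0.5 N).
It fails at once if the other box's lever is moved (value of joint pump_lever above 0.3 rad).
It also fails if it takes over 48 s, if anything falls off the work surface, if the arm or the gripper's body presses on something with over 40 N, if the wrist force passes 120 N, or if a joint passes its speed limit or range.

## Working session

There is one attempt and no reset: what is moved stays moved. The work goes in short steps, Python scripts to look and compute and a tool call to move; the robot and the scene stay as the last step left them, time stands still between calls to the robot, and variables do not carry over. Pictures are saved under pics/ and viewed, about 8 in all and at most 12, crops included, and the job is handed in when it is done.

Besides the shell and the picture viewer there is one more tool, called after "Call:" as name(argument=value, ...), one argument or row to a line, values as JSON. carry_out: Moves the arm, as the interface text tells. Its arguments: {"type":"object","properties":{"moves":{"type":"array"},"newtons":{"type":"number"}},"required":["moves"]}

```bash
mkdir -p pics
python3 - <<'E'
from station import bot
import cv2,numpy as np
o=bot.get_obs();print(o)
ims=[]
for c in ("scene","top"):
    im=bot.read_camera(c);cv2.imwrite(f"pics/{c}0.png",im[:,:,::-1]);print(c,bot.camera_info(c))
print(bot.camera_info("wrist"))
for c in ("scene","top"):
    for n in ("rod_grip","stand_rest","heater_box","pump_box","screen_top","heater_lever"):
        print(c,n,[(round(d["score"],2),np.round(d["location"],1).tolist(),int(d["region"].sum())) for d in bot.silhouettes(n,c)])
E
```

```text
{'t': 0.0, 'q': array([-1.43110739,  0.47780941,  0.02231582,  1.55643356, -0.0114949 ,
        1.10933252, -0.08316994]), 'joint_vel': array([-8.50483218e-04,  1.16841949e-03,  6.26183166e-05, -4.72159535e-04,
       -1.06803867e-03, -3.06025231e-04, -7.78078410e-04]), 'joint_torque': array([-1.02604688e-03, -5.96460056e+01,  1.60728972e+00, -2.81197107e+01,
        1.23960464e-02,  9.54938703e-03,  7.82117411e-06]), 'eef_pos': array([0.16541238, 0.65383728, 0.24732656]), 'tool_rot': array([-4.87968684e-05,  1.23589920e-01,  9.92332944e-01, -9.26210348e-04]), 'contact_force': array([-0.12233795, -0.87420409,  0.68094667]), 'torque': array([ 0.03834354, -0.03300334, -0.03847091]), 'gripper_width': 0.9980872475086008}
scene {'vertical_fov': 49.766168924014565, 'cx': 261.942311960465, 'cy': 190.0169843528318, 'k1': -0.07750782979931559, 'position': array([-0.17174167, -0.74217695,  0.70193122]), 'attitude': array([ 0.77683849,  0.46568239, -0.20763366, -0.36952692])}
top {'vertical_fov': 52.67780839269226, 'cx': 255.55675014608448, 'cy': 192.91079215479587, 'k1': -0.0772115554479082, '
[... 312 characters left out ...]
de': array([ 0.77948578, -0.12134731, -0.09345821,  0.60740621])}
scene rod_grip [(0.78, [302.4, 238.9], 1015)]
scene stand_rest [(0.73, [278.8, 190.7], 679), (0.66, [291.9, 282.8], 2251)]
scene heater_box [(0.8, [228.8, 198.1], 524)]
scene pump_box [(0.56, [265.5, 223.6], 875)]
scene screen_top [(0.8, [218.4, 215.6], 3200)]
scene heater_lever [(0.53, [223.8, 185.7], 74)]
top rod_grip [(0.8, [344.9, 242.9], 676)]
top stand_rest [(0.9, [241.6, 146.3], 980), (0.63, [335.4, 249.8], 1441)]
top heater_box [(0.78, [202.6, 198.3], 1499)]
top pump_box [(0.66, [260.3, 209.0], 1486)]
top screen_top [(0.95, [208.7, 237.1], 544)]
top heater_lever [(0.63, [202.3, 187.2], 76), (0.34, [344.3, 232.8], 581)]
```

Run:
```python
import cv2
a=cv2.imread("pics/scene0.png")[130:370,150:420];cv2.imwrite("pics/s1.png",cv2.resize(a,None,fx=2.5,fy=2.5,interpolation=cv2.INTER_CUBIC))
a=cv2.imread("pics/top0.png")[90:330,120:420];cv2.imwrite("pics/t1.png",cv2.resize(a,None,fx=2.5,fy=2.5,interpolation=cv2.INTER_CUBIC))
```

```text
(no output)
```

View pics/t1.png

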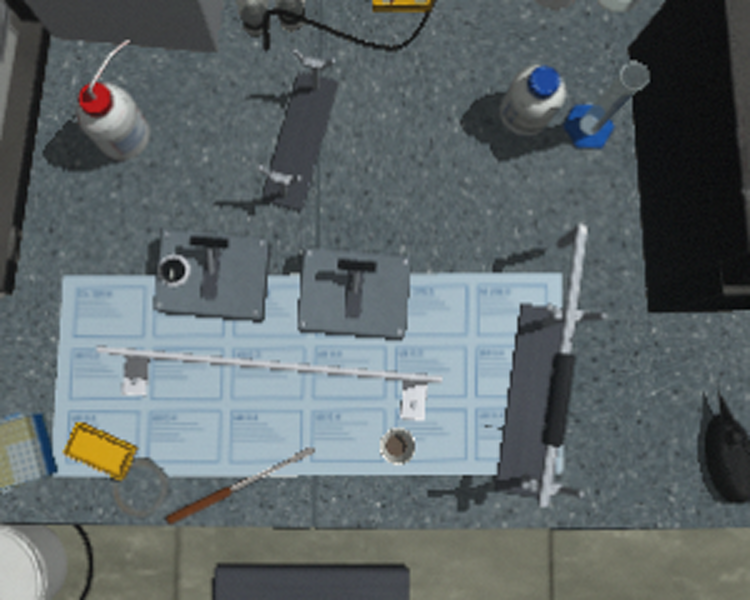

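View pics/s1.png

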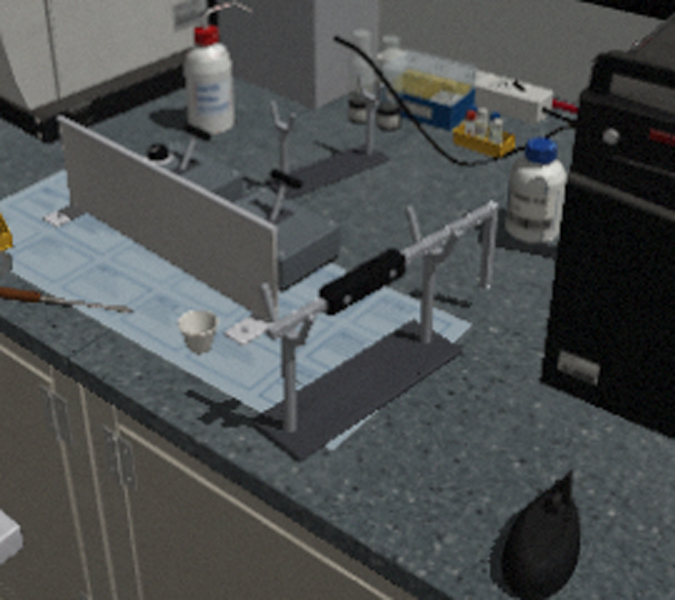

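The top view shows the dial box on the left (bar at about full px (204,187)) and the plain pump box to its right (bar at about (263,196)). The rod lies in the larger stand on the right, with its grip at about (344,250). There is a smaller empty stand behind at about (240,148).

Look-alikes:
- **Stands:** small one (241,146) against large one (335,250). I choose the large one, which holds the rod.
- **Boxes:** (203,198) with dial against (260,209) without. I choose the one with the dial.
- **Rod:** the brown spatula at about (218,286) could be mistaken for it.

```bash
cat > h.py <<'E'
import numpy as np, cv2
from scipy.spatial.transform import Rotation as R
from station import bot
def rot(q): return R.from_quat(np.roll(q,-1))
def cam(name):
    i=bot.camera_info(name); f=192/np.tan(np.radians(i["vertical_fov"]/2))
    return i,f
def ray(i,f,p):
    d=(np.array(p,float)-[i["cx"],i["cy"]])/f; u=d.copy()
    for _ in range(20): u=d/(1+i["k1"]*(u@u))
    return rot(i["attitude"]).apply([u[0],-u[1],-1])
def onz(i,f,p,z):
    r=ray(i,f,p);c=i["position"];return c+r*(z-c[2])/r[2]
def proj(i,f,X):
    v=rot(i["attitude"]).inv().apply(np.array(X)-i["position"]);u=np.stack([v[...,0]/-v[...,2],-v[...,1]/-v[...,2]],-1)
    return u*(1+i["k1"]*(u**2).sum(-1,keepdims=True))*f+[i["cx"],i["cy"]]
def tri(ps):
    A=np.zeros((3,3));b=np.zeros(3)
    for c,r in ps:
        r=r/np.linalg.norm(r);P=np.eye(3)-np.outer(r,r);A+=P;b+=P@c
    return np.linalg.solve(A,b)
E
python3 - <<'E'
from h import *
i,f=cam("top")
T=lambda x,y,z:np.round(onz(i,f,(120+x/2.5,90+y/2.5),z),4)
S,g=cam("scene")
for n,p in dict(legend=(582,230,.135),tail=(545,502,.135),grip0=(565,354,.143),grip1=(554,446,.143),fork1=(572,316,.125),fork2=(551,489,.125),
  scrL=(97,350,.13),scrR=(440,379,.13),hb=(209,242,.093),pb=(357,265,.093),dial=(174,268,.064),
  h1=(162,229,.048),h2=(269,239,.048),h3=(264,321,.048),h4=(154,309,.048),p1=(304,247,.048),p2=(410,252,.048),p3=(404,338,.048),p4=(298,328,.048),
  bs1=(521,304,.004),bs2=(562,308,.004),bs3=(498,474,.004),tine1=(520,312,.159)).items(): print(n,T(*p))
def both(n,t,s):
    t=(120+t[0]/2.5,90+t[1]/2.5);s=(150+s[0]/2.5,130+s[1]/2.5)
    print(n,np.round(tri([(i["position"],ray(i,f,t)),(S["position"],ray(S,g,s))]),4))
both("hb",(209,242),(197,132));both("pb",(357,265),(287,179));both("scrL",(97,350),(60,118));both("scrR",(440,379),(276,228));both("leg",(582,230),(492,208));both("grip",(560,400),(364,280));both("tail",(545,502),(278,330))
E
```

```text
legend [ 0.6619 -0.3152  0.135 ]
tail [ 0.3662 -0.2685  0.135 ]
grip0 [ 0.5241 -0.2911  0.143 ]
grip1 [ 0.4259 -0.2773  0.143 ]
fork1 [ 0.5669 -0.3041  0.125 ]
fork2 [ 0.379  -0.2774  0.125 ]
scrL [0.524 0.218 0.13 ]
scrR [ 0.4966 -0.1568  0.13  ]
hb [0.6509 0.1034 0.093 ]
pb [ 0.626  -0.0665  0.093 ]
dial [0.6243 0.1475 0.064 ]
h1 [0.6734 0.1663 0.048 ]
h2 [0.6626 0.0378 0.048 ]
h3 [0.5645 0.0418 0.048 ]
h4 [0.5773 0.1723 0.048 ]
p1 [ 0.6533 -0.0041  0.048 ]
p2 [ 0.6486 -0.1305  0.048 ]
p3 [ 0.5461 -0.1233  0.048 ]
p4 [0.5567 0.0015 0.048 ]
bs1 [ 0.592  -0.2708  0.004 ]
bs2 [ 0.5874 -0.3216  0.004 ]
bs3 [ 0.386 -0.24   0.004]
tine1 [ 0.5678 -0.2397  0.159 ]
hb [0.6527 0.1033 0.0876]
pb [ 0.6272 -0.0674  0.0906]
scrL [0.5261 0.2181 0.1237]
scrR [ 0.4982 -0.1588  0.1249]
leg [ 0.6631 -0.317   0.1285]
grip [ 0.4751 -0.2879  0.1308]
tail [ 0.3674 -0.2711  0.1307]
```

View pics/top0.png

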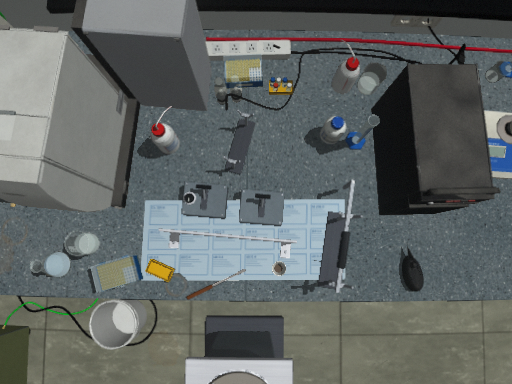

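View pics/scene0.png

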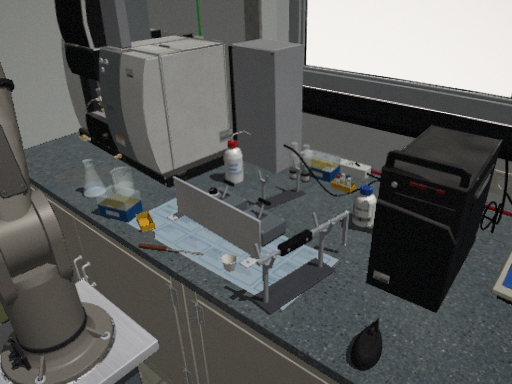

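```bash
cat >> h.py <<'E'
def down(psi):
    c,s=np.cos(np.radians(psi)),np.sin(np.radians(psi));return R.from_matrix(np.array([[c,s,0],[s,-c,0],[0,0,-1]]))
def rows(p0,R0,wps):
    """wps: (pos, psi): turn deg / shift cm relative to (p0,R0)"""
    for p,psi in wps:
        print(np.round((R0.inv()*down(psi)).as_rotvec(degrees=True),1).tolist(),np.round(R0.inv().apply(np.array(p)-p0)*100,1).tolist())
E
python3 - <<'E'
from h import *
i,f=cam("top")
for p in [(378,213),(110,205),(130,205)]: print(p,onz(i,f,p,0).round(3))
print(onz(i,f,(490,200),.3).round(3),onz(i,f,(410,70),.3).round(3))
W=np.array([[.166,.654,.247],[.30,.42,.27],[.47,.12,.30],[.50,-.28,.27]]);o=bot.get_obs()
P=[];
for a,b,n in zip(W,W[1:],(5,6,7)): P+=[a+(b-a)*k/n for k in range(1,n+1)]
P=np.array(P);N=len(P);ps=165.8+5.5*np.arange(1,N+1)/N
p0,R0=W[0],down(165.8)
for k in range(0,N,5):
    print(P[min(k+4,N-1)].round(3));rows(p0,R0,[(p,s) for p,s in zip(P[k:k+5],ps[k:k+5])]);p0,R0=P[min(k+4,N-1)],down(ps[min(k+4,N-1)])
E
```

```text
(378, 213) [ 0.589 -0.427  0.   ]
(110, 205) [0.606 0.407 0.   ]
(130, 205) [0.607 0.344 0.   ]
[ 0.593 -0.605  0.3  ] [ 0.917 -0.427  0.3  ]
[0.3  0.42 0.27]
[0.0, 0.0, -0.3] [-3.7, -3.9, -0.5]
[0.0, 0.0, -0.6] [-7.5, -7.8, -0.9]
[0.0, 0.0, -0.9] [-11.2, -11.6, -1.4]
[0.0, 0.0, -1.2] [-15.0, -15.5, -1.8]
[0.0, 0.0, -1.5] [-18.7, -19.4, -2.3]
[0.442 0.17  0.295]
[0.0, 0.0, -0.3] [-3.9, -4.3, -0.5]
[0.0, 0.0, -0.6] [-7.7, -8.5, -1.0]
[0.0, 0.0, -0.9] [-11.6, -12.8, -1.5]
[0.0, 0.0, -1.2] [-15.4, -17.0, -2.0]
[0.0, 0.0, -1.5] [-19.3, -21.3, -2.5]
[ 0.487 -0.109  0.283]
[0.0, 0.0, -0.3] [-3.7, -4.4, -0.5]
[0.0, 0.0, -0.6] [-5.3, -9.9, -0.1]
[0.0, 0.0, -0.9] [-6.8, -15.4, 0.4]
[0.0, 0.0, -1.2] [-8.3, -20.9, 0.8]
[0.0, 0.0, -1.5] [-9.8, -26.5, 1.2]
[ 0.5  -0.28  0.27]
[0.0, 0.0, -0.3] [-1.4, -5.6, 0.4]
[0.0, 0.0, -0.6] [-2.8, -11.1, 0.9]
[0.0, 0.0, -0.9] [-4.1, -16.7, 1.3]
```

Call:
carry_out(
  moves=[
    [[0, 0, -0.3], [-3.7, -3.9, -0.5], 8.5],
    [[0, 0, -0.6], [-7.5, -7.8, -0.9], 8.5],
    [[0, 0, -0.9], [-11.2, -11.6, -1.4], 8.5],
    [[0, 0, -1.2], [-15, -15.5, -1.8], 8.5],
    [[0, 0, -1.5], [-18.7, -19.4, -2.3], 8.5],
  ],
)

```text
t: 1.32
eef_pos: [0.3001, 0.4188, 0.2717]
tool_rot: [0.0, 0.111, 0.994, 0.0]
contact_force: [0.7, 0.1, 0.3]
gripper_width: 0.995
```

Call:
carry_out(
  moves=[
    [[0, 0, -0.3], [-3.9, -4.3, -0.5], 8.5],
    [[0, 0, -0.6], [-7.7, -8.5, -1.0], 8.5],
    [[0, 0, -0.9], [-11.6, -12.8, -1.5], 8.5],
    [[0, 0, -1.2], [-15.4, -17, -2], 8.5],
    [[0, 0, -1.5], [-19.3, -21.3, -2.5], 8.5],
  ],
)

```text
t: 1.95
eef_pos: [0.4414, 0.1686, 0.2969]
tool_rot: [0.0, 0.097, 0.995, 0.0]
contact_force: [0.7, 0.1, -0.3]
gripper_width: 0.99
```

Call:
carry_out(
  moves=[
    [[0, 0, -0.3], [-3.7, -4.4, -0.5], 7],
    [[0, 0, -0.6], [-5.3, -9.9, -0.1], 7],
    [[0, 0, -0.9], [-6.8, -15.4, 0.4], 7],
    [[0, 0, -1.2], [-8.3, -20.9, 0.8], 7],
    [[0, 0, -1.5], [-9.8, -26.5, 1.2], 7],
  ],
)

```text
t: 2.58
eef_pos: [0.4854, -0.1104, 0.2846]
tool_rot: [0.001, 0.084, 0.996, 0.0]
contact_force: [0.4, -0.4, -0.3]
gripper_width: 0.817
```

Call:
carry_out(
  moves=[
    [[0, 0, -0.3], [-1.4, -5.6, 0.4], 7],
    [[0, 0, -0.6], [-2.8, -11.1, 0.9], 7],
    [[0, 0, -0.9], [-4.1, -16.7, 1.3], 7],
    [[0, 0, -0.9], [-4.1, -16.7, 1.3], 7],
  ],
)

```text
t: 3.08
eef_pos: [0.4961, -0.2857, 0.2714]
tool_rot: [-0.0, 0.081, 0.997, -0.002]
contact_force: [-0.8, 0.7, -0.2]
gripper_width: 0.821
```

Run:
```python
from h import *
i,f=cam("wrist");im=bot.read_camera("wrist")
d=bot.silhouettes("rod_grip","wrist")[:2]
v=im[:,:,::-1].copy()
for e in d:
    print(e["score"],e["location"],e["region"].sum())
c,_=cv2.findContours(d[0]["region"].astype(np.uint8),0,1);cv2.drawContours(v,c,-1,(0,0,255),1)
cv2.imwrite("pics/w1.png",cv2.resize(v,None,fx=1.5,fy=1.5))
g=im.max(2)<70; ys,xs=np.nonzero(g&d[0]["region"]);print(len(xs))
if len(xs)>50:
  q=np.array([onz(i,f,p,.143) for p in zip(xs,ys)])[:,:2];m=q.mean(0);u=np.linalg.svd(q-m,full_matrices=False)[2][0];print("dark",m,np.degrees(np.arctan2(*u[::-1])),np.ptp((q-m)@u))
print(bot.get_obs()["eef_pos"])
```

```text
0.78 [256.8, 155.0] 4654
2404
dark [ 0.47185963 -0.28304766] -8.883572717013157 0.09660598648853788
[ 0.49743248 -0.2807156   0.27113186]
```

View pics/w1.png

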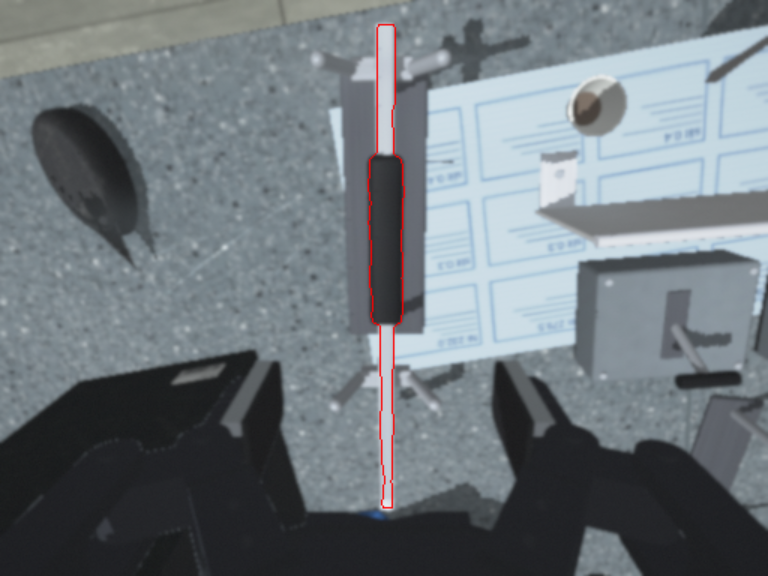

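Run:
```python
from h import *
i,f=cam("wrist")
t=[onz(i,f,(a/1.5,b/1.5),.157)[:2] for a,b in [(320,60),(443,58),(335,405),(437,408)]]
r=(t[0]+t[1])/2;fr=(t[2]+t[3])/2;print(t,r,fr,np.linalg.norm(fr-r),"rest",r+(fr-r)*90/190,np.degrees(np.arctan2(*(fr-r)[::-1])))
rows(np.array([.5,-.28,.27]),down(170.8),[((.503,-.2885,.128+.05*k),171.1) for k in (2,1,0)])
```

```text
[array([ 0.37944406, -0.29479442]), array([ 0.3876543 , -0.23643319]), array([ 0.56646482, -0.32323613]), array([ 0.57802198, -0.26255384])] [ 0.38354918 -0.2656138 ] [ 0.5722434  -0.29289499] 0.19065616106538913 rest [ 0.47293065 -0.27853647] -8.226749053892188
[0.0, 0.0, -0.3] [-0.4, -0.8, 4.2]
[0.0, 0.0, -0.3] [-0.4, -0.8, 9.2]
[0.0, 0.0, -0.3] [-0.4, -0.8, 14.2]
```

Call:
carry_out(
  moves=[
    [[0, 0, -0.3], [-0.4, -0.8, 4.2], 7],
    [[0, 0, -0.3], [-0.4, -0.8, 9.2], 7],
    [[0, 0, -0.3], [-0.4, -0.8, 14.2], 7],
    [[0, 0, -0.3], [-0.4, -0.8, 14.2], 7],
    [[0, 0, -0.3], [-0.4, -0.8, 14.2], 4],
  ],
  newtons=60,
)

```text
t: 3.8
eef_pos: [0.5016, -0.2885, 0.1311]
tool_rot: [0.001, 0.073, 0.997, -0.0]
contact_force: [1.1, -0.3, 0.6]
gripper_width: 0.625
```

Call:
carry_out(
  moves=[
    [[0, 0, 0], [0, 0, 0], 1],
    [[0, 0, 0], [0, 0, 0], 1],
    [[0, 0, 0], [0, 0, 0], 1],
    [[0, 0, 0], [0, 0, 0], 1],
    [[0, 0, 0], [0, 0, 0], 1],
  ],
  newtons=60,
)

```text
t: 4.42
eef_pos: [0.5016, -0.2892, 0.1313]
tool_rot: [0.002, 0.074, 0.997, -0.0]
contact_force: [-0.5, 1.1, 6.2]
gripper_width: 0.223
```

Call:
carry_out(
  moves=[
    [[0, 0, 0], [0, 0, -2], 1],
    [[0, 0, 0], [0, 0, -5], 1],
    [[0, 0, 0], [0, 0, -9], 1],
    [[0, 0, 0], [0, 0, -14], 1],
    [[0, 0, 0], [0, 0, -14], 1],
  ],
)

```text
t: 5.05
eef_pos: [0.5022, -0.2904, 0.274]
tool_rot: [0.004, 0.074, 0.997, -0.001]
contact_force: [0.4, 0.8, -1.9]
gripper_width: 0.224
```

Run:
```python
from h import *
o=bot.get_obs();print(o["eef_pos"],o["tool_rot"],o["contact_force"],o["torque"],o["gripper_width"])
im=bot.read_camera("scene");cv2.imwrite("pics/s2.png",cv2.resize(im[60:340,140:440,::-1],None,fx=2,fy=2))
i,f=cam("wrist");im=bot.read_camera("wrist");cv2.imwrite("pics/w2.png",im[:,:,::-1])
```

```text
[ 0.50222442 -0.2903851   0.27398621] [ 4.23653824e-03  7.43243500e-02  9.97224625e-01 -9.95064419e-04] [ 0.41302136  0.76768279 -1.88374878] [-0.0447099   0.06047694 -0.03667478] 0.22386323277356146
```

View pics/s2.png

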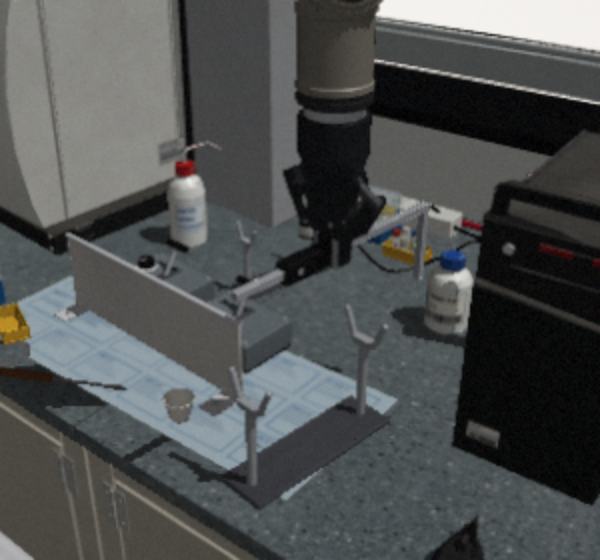

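Run:
```python
from h import *
o=bot.get_obs();Rt=rot(o["tool_rot"]);x,y,z=Rt.as_matrix().T;print(np.degrees(np.arctan2(x[1],x[0])),x,z)
p=o["eef_pos"]
i,f=cam("scene")
S=lambda X:(proj(i,f,X)-[140,60])*2
print("tip",S(p-.160*x+.101*z),"bend",S(p-.16*x),"tail",S(p+.145*x))
```

```text
171.5089493784599 [-0.98903802  0.14765479 -0.00136404] [ 1.42038724e-03  2.76147633e-04 -9.99998953e-01]
tip [411.00015707 279.65252033] bend [417.13975549 208.02645917] tail [227.45970146 298.46761354]
```

Run:
```python
from h import *
o=bot.get_obs();x,y,z=rot(o["tool_rot"]).as_matrix().T;p=o["eef_pos"]
L=[]
for c in ("scene","top"):
    i,f=cam(c);im=bot.read_camera(c);d=bot.silhouettes("rod_grip",c)
    v=im[:,:,::-1].copy()
    for s,col in [((-.16,0,.101),(0,0,255)),((-.165,0,-.005),(0,255,0)),((.145,0,0),(255,0,0))]:
        q=proj(i,f,p+s[0]*x+s[2]*z);cv2.circle(v,tuple(int(round(t)) for t in q),1,col,-1);print(c,q.round(1))
    for e in d[:2]: print(e["score"],e["location"],e["region"].sum())
    ys,xs=np.nonzero(d[0]["region"]);print("bbox",xs.min(),xs.max(),ys.min(),ys.max())
    q=proj(i,f,p-.06*x).astype(int);a=v[q[1]-75:q[1]+75,q[0]-65:q[0]+65];L.append(cv2.resize(a,None,fx=3,fy=3,interpolation=cv2.INTER_CUBIC))
cv2.imwrite("pics/m.png",np.hstack(L))
```

```text
scene [345.5 199.8]
scene [350.  161.5]
scene [253.7 209.2]
0.94 [296.2, 190.2] 888
bbox 254 352 163 212
top [354.9 180.9]
top [366.3 171.3]
top [349.8 300.8]
0.88 [355.7, 223.3] 597
bbox 349 367 171 282
```

View pics/m.png

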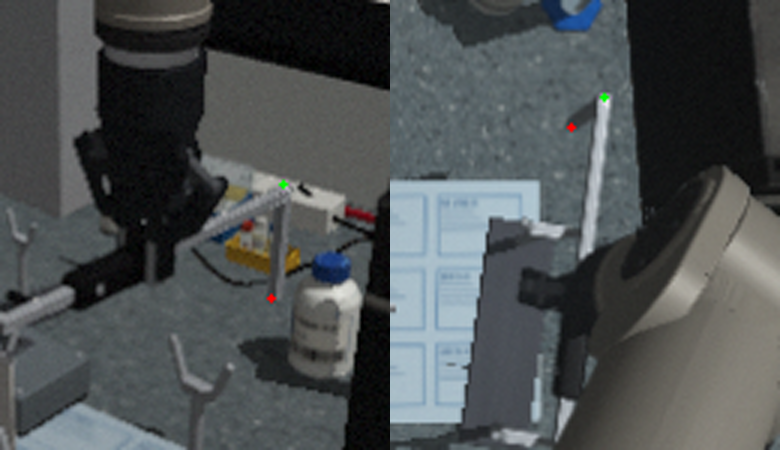

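Run:
```python
from h import *
o=bot.get_obs();a=o["eef_pos"];R0=down(171.5);b=np.array([.515,.1135,.272])
P=[(a+(b-a)*k/7,171.5+4.1*k/7) for k in range(1,8)]
rows(a,R0,P[:5]);print();rows(P[4][0],down(P[4][1]),P[5:])
```

```text
[0.0, 0.0, -0.6] [0.6, 5.7, -0.1]
[0.0, 0.0, -1.2] [1.3, 11.4, -0.1]
[0.0, 0.0, -1.8] [1.9, 17.1, -0.2]
[0.0, 0.0, -2.3] [2.5, 22.8, -0.2]
[0.0, 0.0, -2.9] [3.2, 28.5, -0.3]

[0.0, 0.0, -0.6] [0.3, 5.7, -0.1]
[0.0, 0.0, -1.2] [0.7, 11.5, -0.1]
```

Call:
carry_out(
  moves=[
    [[0, 0, -0.6], [0.4, 4, 0], 1],
    [[0, 0, -1.2], [1, 9, 0], 1],
    [[0, 0, -1.8], [1.6, 14.5, 0], 1],
    [[0, 0, -2.3], [2.2, 20, 0], 1],
    [[0, 0, -2.9], [2.8, 25.5, 0], 1],
  ],
)

```text
t: 5.98
eef_pos: [0.5098, -0.0307, 0.2686]
tool_rot: [-0.001, 0.049, 0.999, -0.0]
contact_force: [1.1, 0.0, -1.9]
gripper_width: 0.223
```

Call:
carry_out(
  moves=[
    [[0, 0, -0.6], [0.3, 5, 0], 1],
    [[0, 0, -1.2], [0.7, 10, 0], 1],
    [[0, 0, -1.2], [0.9, 14.4, 0], 1],
    [[0, 0, -1.2], [0.9, 14.4, 0], 1],
    [[0, 0, -1.2], [0.9, 14.4, 0], 1],
  ],
)

```text
t: 6.6
eef_pos: [0.5151, 0.1109, 0.2686]
tool_rot: [-0.001, 0.039, 0.999, -0.001]
contact_force: [0.1, -0.7, -1.1]
gripper_width: 0.225
```

Run:
```python
from h import *
o=bot.get_obs();x,y,z=rot(o["tool_rot"]).as_matrix().T;p=o["eef_pos"];print(p,np.degrees(np.arctan2(x[1],x[0])),z)
tip=p-.16*x+.101*z;print("tip",tip)
L=[]
for c in ("scene","top"):
    i,f=cam(c);im=bot.read_camera(c);v=im[:,:,::-1].copy()
    for X,col in [(tip,(0,0,255)),((.652,.103,.09),(0,255,0))]:
        q=proj(i,f,X);cv2.circle(v,tuple(int(round(t)) for t in q),1,col,-1)
    q=proj(i,f,tip).astype(int);a=v[max(q[1]-70,0):max(q[1]-70,0)+140,q[0]-65:q[0]+65];L.append(cv2.resize(a,None,fx=3,fy=3,interpolation=cv2.INTER_CUBIC))
cv2.imwrite("pics/m2.png",np.hstack(L))
```

```text
[0.51512713 0.11090015 0.26855304] 175.5791811871993 [-0.00134517 -0.00130688 -0.99999824]
tip [0.67451512 0.09843515 0.16735475]
```

View pics/m2.png

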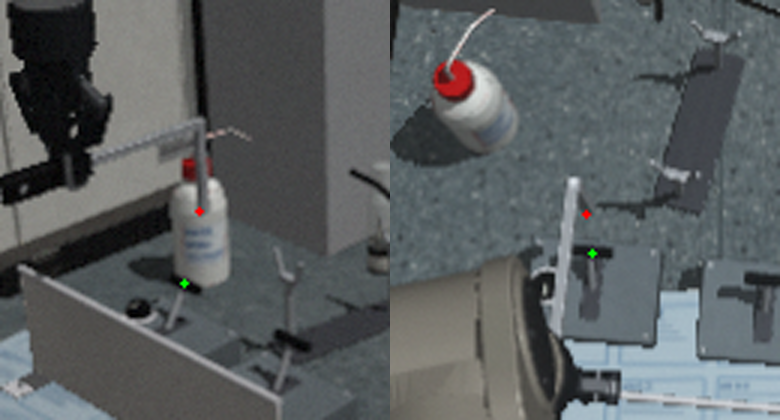

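Call:
carry_out(
  moves=[
    [[0, 0, 0], [-0.5, 0.3, 3], 1],
    [[0, 0, 0], [-0.5, 0.3, 6.5], 1],
    [[0, 0, 0], [-0.5, 0.3, 9.5], 1],
    [[0, 0, 0], [-0.5, 0.3, 9.5], 1],
    [[0, 0, 0], [-0.5, 0.3, 9.5], 1],
  ],
)

```text
t: 7.32
eef_pos: [0.5215, 0.1137, 0.1754]
tool_rot: [0.001, 0.039, 0.999, 0.0]
contact_force: [-0.2, 1.0, -0.5]
gripper_width: 0.222
```

Run:
```python
from h import *
o=bot.get_obs();x,y,z=rot(o["tool_rot"]).as_matrix().T;p=o["eef_pos"];print(p,np.degrees(np.arctan2(x[1],x[0])),z,o["contact_force"],o["q"])
tip=p-.16*x+.101*z;print("tip",tip)
L=[]
for c in ("scene","top"):
    i,f=cam(c);im=bot.read_camera(c);v=im[:,:,::-1].copy()
    q=proj(i,f,tip).astype(int);a=v[max(q[1]-70,0):max(q[1]-70,0)+140,q[0]-65:q[0]+65];L.append(cv2.resize(a,None,fx=3,fy=3,interpolation=cv2.INTER_CUBIC))
cv2.imwrite("pics/m3.png",np.hstack(L))
```

```text
[0.52147786 0.11367231 0.17539264] 175.51679535147966 [ 1.33545628e-03  2.86595382e-04 -9.99999067e-01] [-0.1793177   1.02663644 -0.53172735] [-0.68400375  0.35149618  0.43488666  1.98869297 -0.19593195  0.84005223
  1.35132184]
tip [0.68112305 0.10119457 0.07460217]
```

View pics/m3.png

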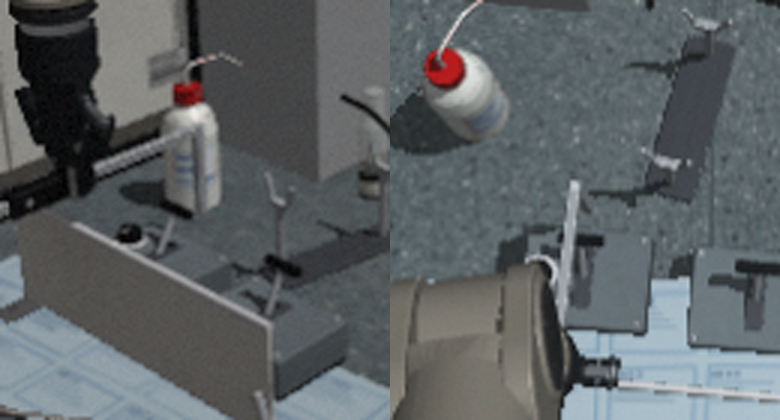

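Call:
carry_out(
  moves=[
    [[0, 0, 0], [1, 0, 0], 1],
    [[0, 0, 0], [2.5, 0, 0], 1],
    [[0, 0, 0], [4, 0, 0], 1],
    [[0, 0, 0], [5.5, 0, 0], 1],
    [[0, 0, 0], [6.5, 0, 0], 1],
  ],
)

```text
t: 8.05
eef_pos: [0.4549, 0.1195, 0.1744]
tool_rot: [0.0, 0.038, 0.999, 0.0]
contact_force: [2.2, -1.0, -1.6]
gripper_width: 0.225
```

Call:
carry_out(
  moves=[
    [[0, 0, 0], [0.7, 0, 0], 1],
    [[0, 0, 0], [1.3, 0, 0], 1],
    [[0, 0, 0], [1.6, 0, 0], 1],
    [[0, 0, 0], [1.6, 0, 0], 1],
  ],
)

```text
t: 8.55
eef_pos: [0.4401, 0.1207, 0.1744]
tool_rot: [0.0, 0.038, 0.999, 0.0]
contact_force: [2.6, 0.4, -1.0]
gripper_width: 0.224
```

Run:
```python
from h import *
o=bot.get_obs();x,y,z=rot(o["tool_rot"]).as_matrix().T;p=o["eef_pos"];print(p,np.degrees(np.arctan2(x[1],x[0])),z,o["contact_force"])
tip=p-.16*x+.101*z;print("tip",tip)
L=[]
for c in ("scene","top"):
    i,f=cam(c);im=bot.read_camera(c);v=im[:,:,::-1].copy()
    q=proj(i,f,tip).astype(int);a=v[max(q[1]-70,0):max(q[1]-70,0)+140,q[0]-65:q[0]+65];L.append(cv2.resize(a,None,fx=3,fy=3,interpolation=cv2.INTER_CUBIC))
cv2.imwrite("pics/m4.png",np.hstack(L))
```

```text
[0.44006598 0.12067772 0.17444972] 175.60552330382416 [ 2.44281110e-04  2.05938658e-04 -9.99999949e-01] [ 2.64998267  0.36972248 -1.01630012]
tip [0.59962027 0.10843885 0.07348617]
```

View pics/m4.png

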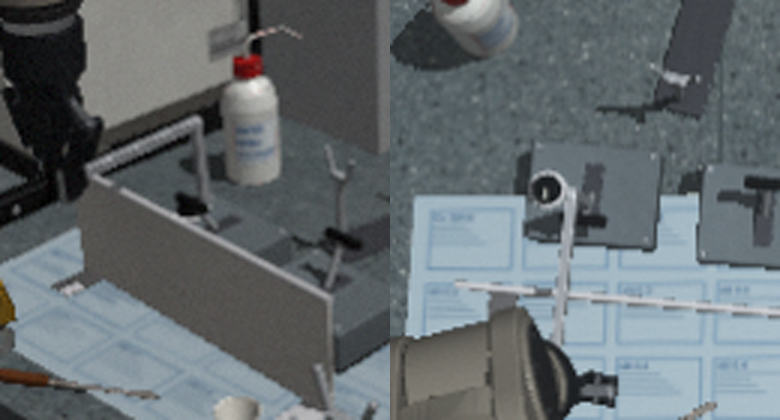

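Call:
carry_out(
  moves=[
    [[0, 0, 0], [0.2, 0, 0], 1],
    [[0, 0, 0], [0.3, 0, 0], 1],
    [[0, 0, 0], [0.3, 0, 0], 1],
  ],
)

```text
t: 9.02
eef_pos: [0.437, 0.1208, 0.1744]
tool_rot: [0.0, 0.038, 0.999, 0.0]
contact_force: [3.1, -0.2, 0.6]
gripper_width: 0.223
```

Call:
carry_out(
  moves=[
    [[0, 0, 0], [-1.2, 0, 0], 1],
    [[0, 0, 0], [-2.5, 0, 0], 1],
    [[0, 0, 0], [-3, 0, -2], 1],
    [[0, 0, 0], [-3, 0, -5], 1],
    [[0, 0, 0], [-4, 0, -10], 1],
  ],
)

```text
t: 9.65
eef_pos: [0.4753, 0.1172, 0.2735]
tool_rot: [-0.003, 0.038, 0.999, -0.001]
contact_force: [1.6, -0.1, -1.9]
gripper_width: 0.223
```

Run:
```python
from h import *
o=bot.get_obs();x,y,z=rot(o["tool_rot"]).as_matrix().T;p=o["eef_pos"];print(p,np.degrees(np.arctan2(x[1],x[0])),o["contact_force"],o["gripper_width"])
im=bot.read_camera("top");i,f=cam("top")
for n in ("heater_bar","heater_lever","pump_lever"): print(n,[(round(d["score"],2),np.round(d["location"],1),onz(i,f,d["location"],.09).round(3)) for d in bot.silhouettes(n,"top")])
# rod in stand: rod centre 30 mm behind tool along rod; target rest (.473,-.280), heading -8.4
psi=171.5;xx=down(psi).apply([1,0,0]);T=np.array([.473,-.280,0])-.029*xx+[0,0,.264];print("TCP above rest",T)
P=[(p+(T-p)*k/7,175.6-4.1*k/7) for k in range(1,8)]
rows(p,down(175.6),P)
```

```text
[0.47532972 0.11717251 0.27351581] 175.60467677686995 [ 1.63124307 -0.07089894 -1.86735919] 0.2234173015937367
heater_bar [(0.51, array([201.9, 207.7]), array([0.591, 0.107, 0.09 ]))]
heater_lever [(0.49, array([198.5, 206.3]), array([0.595, 0.117, 0.09 ])), (0.2, array([208.6, 199.3]), array([0.615, 0.088, 0.09 ]))]
pump_lever [(0.21, array([264.6, 237.2]), array([ 0.509, -0.072,  0.09 ]))]
TCP above rest [ 0.50168146 -0.28428647  0.264     ]
[0.0, 0.0, 0.6] [-0.8, -5.7, 0.1]
[0.0, 0.0, 1.2] [-1.6, -11.4, 0.3]
[0.0, 0.0, 1.8] [-2.4, -17.1, 0.4]
[0.0, 0.0, 2.3] [-3.3, -22.8, 0.5]
[0.0, 0.0, 2.9] [-4.1, -28.4, 0.7]
[0.0, 0.0, 3.5] [-4.9, -34.1, 0.8]
[0.0, 0.0, 4.1] [-5.7, -39.8, 1.0]
```

Call:
carry_out(
  moves=[
    [[0, 0, 0.5], [-0.6, -4, 0], 1],
    [[0, 0, 1], [-1.4, -9, 0], 1],
    [[0, 0, 1.6], [-2.2, -14.5, 0], 1],
    [[0, 0, 2.2], [-3, -20, 0], 1],
    [[0, 0, 2.7], [-3.8, -25.5, 0], 1],
  ],
)

```text
t: 10.48
eef_pos: [0.4939, -0.1407, 0.2725]
tool_rot: [-0.002, 0.062, 0.998, 0.0]
contact_force: [1.1, 0.1, -2.3]
gripper_width: 0.224
```

Call:
carry_out(
  moves=[
    [[0, 0, 0.6], [-0.6, -5, 0], 1],
    [[0, 0, 1.1], [-1, -9, 0], 1],
    [[0, 0, 1.4], [-1.3, -14, 0], 1],
    [[0, 0, 1.4], [-1.3, -14, 0], 1],
    [[0, 0, 1.4], [-1.3, -14, 0], 1],
  ],
)

```text
t: 11.1
eef_pos: [0.49, -0.2792, 0.2726]
tool_rot: [-0.002, 0.074, 0.997, 0.001]
contact_force: [0.6, 0.6, -0.7]
gripper_width: 0.222
```

Run:
```python
from h import *
o=bot.get_obs();x,y,z=rot(o["tool_rot"]).as_matrix().T;p=o["eef_pos"];print(p,np.degrees(np.arctan2(x[1],x[0])),z,o["contact_force"],o["gripper_width"])
T=np.array([.5017,-.2845,p[2]]);rows(p,rot(o["tool_rot"]),[(T,171.5)])
i,f=cam("wrist");im=bot.read_camera("wrist");v=im[:,:,::-1].copy()
for X in [(.3835,-.2656,.157),(.5722,-.293,.157)]: cv2.circle(v,tuple(int(t) for t in proj(i,f,X)),2,(0,0,255),-1)
w=cv2.resize(v,None,fx=1.2,fy=1.2);cv2.imwrite("pics/w3.png",w)
```

```text
[ 0.48995381 -0.27922286  0.27255811] 171.4792162449678 [-0.00326719  0.00142964 -0.99999364] [ 0.61981875  0.59209882 -0.74669978] 0.22153292518493062
[0.1, -0.2, -0.0] [-1.2, -0.3, -0.0]
```

View pics/w3.png

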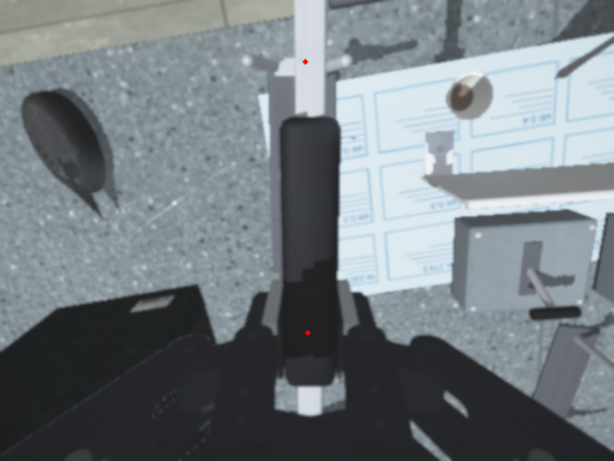

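Call:
carry_out(
  moves=[
    [[0, 0, 0], [-1.2, -0.6, 1.5], 1],
    [[0, 0, 0], [-1.2, -0.6, 6], 1],
    [[0, 0, 0], [-1.2, -0.6, 10], 1],
    [[0, 0, 0], [-1.2, -0.6, 12], 1],
    [[0, 0, 0], [-1.2, -0.6, 12], 1],
  ],
)

```text
t: 11.78
eef_pos: [0.5014, -0.2865, 0.1533]
tool_rot: [-0.001, 0.073, 0.997, 0.001]
contact_force: [-0.8, 0.5, -0.7]
gripper_width: 0.225
```

Call:
carry_out(
  moves=[
    [[0, 0, 0], [0, 0, 0.8], 1],
    [[0, 0, 0], [0, 0, 1.6], 1],
    [[0, 0, 0], [0, 0, 1.9], 1],
    [[0, 0, 0], [0, 0, 1.9], 1],
  ],
)

```text
t: 12.28
eef_pos: [0.5019, -0.2878, 0.1357]
tool_rot: [0.0, 0.074, 0.997, 0.0]
contact_force: [0.3, 0.9, 1.9]
gripper_width: 0.223
```

Call:
carry_out(
  moves=[
    [[0, 0, 0], [0, 0, 0.2], 1],
    [[0, 0, 0], [0, 0, 0.4], 1],
    [[0, 0, 0], [0, 0, 0.4], 1],
  ],
)

```text
t: 12.65
eef_pos: [0.5022, -0.2878, 0.1314]
tool_rot: [0.0, 0.074, 0.997, -0.0]
contact_force: [2.2, -0.6, 2.3]
gripper_width: 0.221
```

Run:
```python
from h import *
o=bot.get_obs();print(o["eef_pos"],o["contact_force"],o["torque"])
L=[]
for c in ("scene","top"):
    i,f=cam(c);im=bot.read_camera(c);v=im[:,:,::-1]
    q=proj(i,f,(.48,-.285,.1)).astype(int);a=v[q[1]-75:q[1]+75,q[0]-65:q[0]+65];L.append(cv2.resize(a,None,fx=3,fy=3,interpolation=cv2.INTER_CUBIC))
cv2.imwrite("pics/m5.png",np.hstack(L))
```

```text
[ 0.5022483  -0.28776524  0.13142407] [ 2.17236588 -0.56135639  2.27123621] [ 0.08610933  0.09410895 -0.12537365]
```

View pics/m5.png

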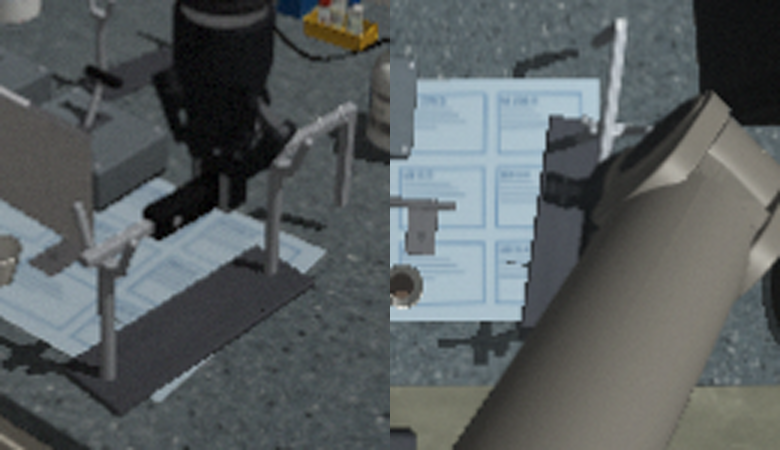

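The rod sits in both forks, at the same tool pose as when I grasped it. I'll release it and back off upwards.

Call:
carry_out(
  moves=[
    [[0, 0, 0], [0, 0, 0], 3],
    [[0, 0, 0], [0, 0, 0], 5],
    [[0, 0, 0], [0, 0, 0], 7],
    [[0, 0, 0], [0, 0, 0], 7],
    [[0, 0, 0], [0, 0, 0], 7],
  ],
)

```text
t: 13.38
eef_pos: [0.5017, -0.2877, 0.1313]
tool_rot: [-0.0, 0.074, 0.997, -0.0]
contact_force: [-0.1, -0.4, -0.5]
gripper_width: 0.819
```

Call:
carry_out(
  moves=[
    [[0, 0, 0], [0, 0, -2], 7],
    [[0, 0, 0], [0, 0, -6], 7],
    [[0, 0, 0], [0, 0, -11], 7],
    [[0, 0, 0], [0, 0, -15], 7],
    [[0, 0, 0], [0, 0, -15], 7],
  ],
)

```text
t: 14.0
eef_pos: [0.5032, -0.2892, 0.286]
tool_rot: [0.004, 0.074, 0.997, -0.001]
contact_force: [0.2, 0.7, -1.4]
gripper_width: 0.818
```

Run:
```python
from h import *
o=bot.get_obs();print(o["eef_pos"],o["contact_force"],o["gripper_width"])
i,f=cam("wrist");im=bot.read_camera("wrist");d=bot.silhouettes("rod_grip","wrist")
g=im.max(2)<70; ys,xs=np.nonzero(g&d[0]["region"])
q=np.array([onz(i,f,p,.143) for p in zip(xs,ys)])[:,:2];m=q.mean(0);u=np.linalg.svd(q-m,full_matrices=False)[2][0];print("dark",m,np.degrees(np.arctan2(*u[::-1])),np.ptp((q-m)@u))
v=im[:,:,::-1];L=[cv2.resize(v[:300],(512,300))]
c="scene";j,g=cam(c);s=bot.read_camera(c)[:,:,::-1];L.append(cv2.resize(s[150:320,190:380],(335,300)))
cv2.imwrite("pics/m6.png",cv2.resize(np.hstack(L),None,fx=.94,fy=.94))
bot.read_camera("top");k,h=cam("top")
for n in ("heater_bar","pump_lever"): print(n,[(round(d["score"],2),onz(k,h,d["location"],.09).round(3)) for d in bot.silhouettes(n,"top")])
```

```text
[ 0.50318411 -0.28924356  0.28598652] [ 0.24398706  0.66583729 -1.42923337] 0.817842803673417
dark [ 0.47329196 -0.28312616] -8.379277113158013 0.09611740406965649
heater_bar [(0.59, array([0.59 , 0.094, 0.09 ]))]
pump_lever []
```

```bash
python3 -c "
from station import bot
print(bot.hand_in())"
```

```text
the job is handed in; nothing more can be done
None
```

I took the rod from the larger stand and pulled the dial box's lever over towards the screen with its bent end. I then laid the rod back in both forks, let go, raised the gripper clear and handed the job in at about 14 s of the 48 s allowed.

- **Rod:** in the wrist camera the grip's centre is at (0.473, -0.283) m, heading -8.4°. Before the job it was at (0.472, -0.283) m, heading -8.9°. The last scene picture before letting go showed the bar in both forks with the leg at the same end. I released it at the same tool height as I gripped it.
- **Dial box lever:** its cross-bar moved from about x = 0.652 m to 0.590 m, which matches the "on" position. The last two readings of the bar agreed in x, at 0.591 and 0.590 m, but differed by 13 mm across. The pull force never rose above about 3 N, so I did not feel a hard stop.
- **Other box:** its lever looked unmoved in every picture I viewed, and the rod passed well above it. The network gave no usable reading for that lever: one false hit earlier and none at the end.
- **Contact:** I noticed no unexpected forces along the way.
- **Not checked:** the picture taken after release could not be viewed because the limit of 12 was reached. The final check therefore rests on the numbers above.

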